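Rock the angle gauge on the ridged stud to its red mark and hold it

TASK

Pick up the angle gauge by its wooden handle and set its base bar centred across the dark ridge of the stud block. Rock it on the ridge until the swinging black pointer settles on the red mark of its dial, and finish while still holding it there with the gauge resting on the ridge, so that I can glue packers under it. Leave everything else on the table where it is.

Things in the scene. Friction and masses are not known exactly. Their poses are not given: they have to be found in the camera images.
- gauge: loose angle gauge, 0.35 to 0.6 kg, upright on its flat aluminium base bar 60 (x) x 170 (y) x 10 (z) mm. Origin: centre of the bar's underside; x out of the white dial's face, y along the bar, z up. Round housing with drum dial and wire guard, 110 mm across, x from -16 to +28 mm, centre 65 mm above the origin; wooden handle on top (see gauge_grip). Starts with its face roughly towards +x
- gauge_foot (a point): centre of the underside of the gauge's base bar (the gauge's origin)
- gauge_grip (a point): middle of the gauge's wooden handle, 142 mm above the gauge's underside. The handle is 16 (x) x 70 (y) mm and stands clear of the dial from 120 to 160 mm above the underside: pinch it from above across its 16 mm
- stud: timber stud block fixed to the table, 110 (x) x 150 (y) mm; origin at the centre of its underside. Uneven top: 42 mm high on its +y half, 38 mm on its -y half, with a dark ridge (see ridge) over the middle. The gauge's bar goes across the ridge, parallel to the stud's y, either way round, gauge centre over stud centre (30 mm and 20 degrees of error are all right)
- ridge (a point): middle of the ridge's crest, 60 mm above the table, over the stud's centre. The ridge is a half-round of radius 16 mm along the stud's whole x length. The gauge balances nowhere on it: left alone it tips to about 14 degrees or more either way, farther than any mark
- pointer (a joint): pointer hinged at the dial's centre about the gauge's x axis, bottom-weighted, so its upper end rests straight up; swings at 2 to 3 Hz, settles in about 1 s. Value: angle from the gauge's z, positive when the tip leans to the gauge's -y (right hand about x), which happens when the gauge's +y end is lowered
- mark (a joint): angle of the red mark on the dial in the same sense as the pointer's: 0 would be straight over the dial's centre; stands at 0.07 to 0.17 rad and stays fixed to the dial. When pointer and mark read the same the pointer is on the mark
- pointer_tip (a point): corner of the black pointer, 50 mm above its pivot (the dial's centre) and 20 mm in front of the handle's middle plane: the pointer runs up the dial's white front and bends back over the drum's white rim, so it is seen from the front and from above; z axis along the pointer
- mark_tip (a point): on the red mark, 47 mm from the pivot: a stripe about 6 mm wide, 11 mm long on the dial's front and running back over the drum's rim (20 mm long); its z axis points from the pivot to the mark's middle
- packer_a: thin plywood packer 75 x 26 x 18 mm lying flat between the gauge's and the stud's places; loose bystander, origin under its centre
- packer_b: wooden packer 90 x 40 x 18 mm lying flat; loose bystander, origin under its centre
- tape_roll: blue ring of tape, 90 mm across, 25 mm high, lying flat; loose bystander, origin under its centre
- glue: white bottle with orange cap, 52 mm across, 110 mm high; loose bystander, origin under its centre
- pot: clear jar with yellow lid, 70 mm across, 75 mm high; loose bystander, origin under its centre
- mallet: hammer lying flat on the right; loose bystander, origin in its handle
- cup: open blue cup, 80 mm across, 90 mm high; loose bystander, origin under its centre
Things that resemble listed ones, but are neither listed nor needed, are in the scene too. Leave any blue or purple look-alike of the gauge alone.

How it is judged:
By the outcome, as a careful person would: the job done as asked, in the order asked, and still so for the second after the job is handed in, while the arm keeps its last pose, push and grip.
It also fails if it takes over 48 s, if anything falls off the work surface, if the arm or the gripper's body presses on something with over 40 N, if the wrist force passes 120 N, or if a joint passes its speed limit or range.

ROBOT

A 6-joint arm with a two-finger parallel gripper is mounted at the origin on the work surface. World frame = base frame: x ahead of the robot, y to its left, z up, the work surface at z = 0. Lengths are in m, angles in degrees, forces in N, time in s.
With the tool pointing down it reaches from about 0.4 to 0.925 m from the base axis. Payload 12.5 kg.
Tool frame: the origin (TCP) lies between the finger pads; the fingertips stand 25 mm ahead of it and the grasp point (between the pads) lies 6 mm ahead of it; z points along the fingers, y is the direction in which the jaws open and shut (so a half turn about z gives the same grasp; the last joint's range is limited). The gripper opens to 95 mm and grips with 3 to 60 N. Pads are 20 mm wide; open, the fingers measure 119 mm over their backs; the gripper's body (75 mm by 180 mm) begins 59 mm behind the grasp point.
Start: joints at [59.152, 28.126, 89.318, -0, 62.55, -6.05], TCP at [0.262, 0.567, 0.24] pointing down, gripper open.
Joint ranges: [-177.58, 177.58], [-47.91, 125.51], [2.72, 160], [-65.01, 245.01], [3.68, 167.84], [-153.87, 153.87]. Speed limits (degrees/s): [127.2, 127.2, 159.86, 180, 180, 180].

INTERFACE

Orientations are given as a 3x3 rotation matrix whose columns are the frame's x, y, z axes.
In Python, from bench import ctrl gives the robot as it stands. The module is installed in compiled form; this text tells all that it offers.
- The arm moves only by the shell command python3 -m pendant 'ROWS' [OPENING] [FORCE]. ROWS is JSON, a list of rows, each a list of 6 numbers: the shift along the tool's x, y, z in cm, then the turn, a rotation vector about the tool's x, y, z in rad. In form: [[x, y, z, ax, ay, az], ...]. A call has 1 to 12 rows; each row is the pose to reach, as a shift and turn from the pose commanded when the call began, along the tool's axes at that moment; what a row does not reach only later rows make up. A row lasts 1/12 s, in which the tool goes at most 41.7 mm and 7.16 degrees, less where a joint would pass 70% of its speed; a pose out of reach is approached as far as the arm can. A call with a gripper value outside its range is refused whole. OPENING is the gripper's target within -1 to 1 (shut at 1, half-way at 0, fully open at -1), set as the call begins (- or left out, the last holds). The fingers move at their own pace and stop on an object; FORCE is the grip in N (left out, the last holds). Time passes only in rows, so rows that repeat a pose let the fingers close. It gives the time, the measured TCP pose, the force and the opening at its end, in the units of the state.
- ctrl.get_obs(): the state, without advancing time (a new reading comes with each control period).
- ctrl.grab_frame(name): name is "scene" or "top" or "wrist"; returns a dict with "pixels" (480x640x3 uint8, red, green, blue), "vfov" (degrees; the focal length in pixels is half the picture's height over the tangent of half this angle, whatever the lens; pixels are square), "cx", "cy" (the principal point, pixels), "xyz" and "rotation" of the camera in the world; the wrist camera has in their place "mount" (4x4, takes a point from camera to tool coordinates, whose origin is the TCP and whose axes are the flange's). Camera axes: x right, y down, z forward; pixel columns grow to the right and rows downward; lengths in m; the calibration is good to about 2 mm. A picture is of the moment at which its call begins: read the wrist's pose just before it. There is no depth.
- ctrl.hand_in(): hands the job in, once; it reports no verdict.
The state is a dict: "clock": time; "joints": joint angles; "qvel": joint speeds; "effort": joint torques, N m; "position": TCP position; "orientation": TCP orientation; "contact_force": force on the tool from outside, world axes, zero at the start; "wrist_torque": the same for the moment, N m; "width": finger opening in m.
Only numpy, scipy, OpenCV 4.12 (cv2) and the standard library are available. Lean on these libraries where they do the work, as an engineer would, in place of code of your own. Each camera call takes 0.05 s, during which the arm holds its last target.

## Working session

There is one attempt and no reset: what is moved stays moved. The work goes in short steps, Python scripts to look and compute and a shell command to move; the robot and the scene stay as the last step left them, time stands still between calls to the robot, and variables do not carry over. Pictures are saved under pics/ and viewed, and the job is handed in when it is done.

```bash
mkdir -p pics
cat > h.py <<'E'
import numpy as np, cv2
from bench import ctrl
def grab(name,fn=None):
    o=ctrl.get_obs(); f=ctrl.grab_frame(name); 
    if fn: cv2.imwrite('pics/'+fn,f['pixels'][:,:,::-1])
    h,w=f['pixels'].shape[:2]
    f['f']=h/2/np.tan(np.radians(f['vfov'])/2)
    if 'mount' in f:
        M=np.array(f['mount']);R=np.array(o['orientation']);p=np.array(o['position'])
        f['rotation']=R@M[:3,:3]; f['xyz']=p+R@M[:3,3]
    f['R']=np.array(f['rotation']); f['C']=np.array(f['xyz'])
    return f
def ray(f,u,v):
    d=f['R']@np.array([(u-f['cx'])/f['f'],(v-f['cy'])/f['f'],1.]); return f['C'],d/np.linalg.norm(d)
def onz(f,u,v,z):
    C,d=ray(f,u,v); return C+d*(z-C[2])/d[2]
def proj(f,P):
    q=f['R'].T@(np.array(P)-f['C']); return q[:2]/q[2]*f['f']+[f['cx'],f['cy']]
def tri(f1,p1,f2,p2):
    C1,d1=ray(f1,*p1);C2,d2=ray(f2,*p2)
    A=np.stack([d1,-d2],1);s=np.linalg.lstsq(A,C2-C1,rcond=None)[0]
    a=C1+s[0]*d1;b=C2+s[1]*d2
    return (a+b)/2,np.linalg.norm(a-b)
E
python3 - <<'E'
from h import *
for n in ['scene','top','wrist']:
    f=grab(n,n+'0.png'); print(n,f['vfov'],f['cx'],f['cy'],f['C'].round(3),f['R'].round(3).tolist())
print(ctrl.get_obs())
E
```

```text
scene 43.185657959014414 311.3817760820686 239.85718215755708 [ 1.56  -0.237  0.959] [[0.203, 0.611, -0.765], [0.979, -0.127, 0.158], [-0.001, -0.781, -0.624]]
top 56.356629521070055 319.3868510374775 241.83824583330815 [ 0.384 -0.049  1.187] [[-0.03, -0.991, 0.129], [-1.0, 0.029, -0.009], [0.005, -0.129, -0.992]]
wrist 59.02186646569416 322.5443588661642 245.08196916038315 [0.192 0.599 0.384] [[0.419, 0.873, 0.249], [0.908, -0.403, -0.116], [-0.001, 0.275, -0.962]]
{'clock': 0.15, 'joints': array([ 5.91523214e+01,  2.81534400e+01,  8.93407533e+01,  6.73765989e-04,
        6.25491269e+01, -6.05088095e+00]), 'qvel': array([ 0.02819443, -0.06847285, -0.00261606, -0.09732395,  0.04004373,
       -0.03012712]), 'effort': array([ 2.47891534e-03, -6.12893200e+01, -2.58280009e+01,  6.92314119e-02,
        4.74017859e-02, -6.29412239e-05]), 'position': array([0.26203202, 0.56725814, 0.23923418]), 'orientation': array([[-9.07798628e-01,  4.19406121e-01, -3.96644880e-04],
       [ 4.19406299e-01,  9.07798404e-01, -6.43769305e-04],
       [ 9.00728017e-05, -7.50768253e-04, -9.99999714e-01]]), 'contact_force': array([-0.3631138 , -0.13341964,  0.59610832]), 'wrist_torque': array([-0.06112747,  0.02036041, -0.01365105]), 'width': 0.09514094517146955}
```

View pics/scene0.png

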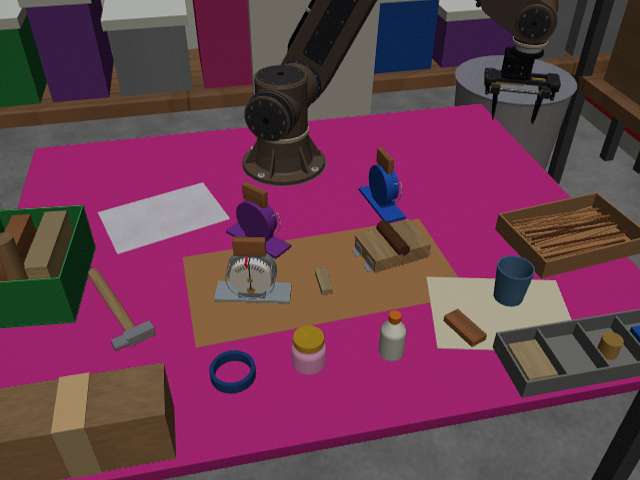

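View pics/top0.png

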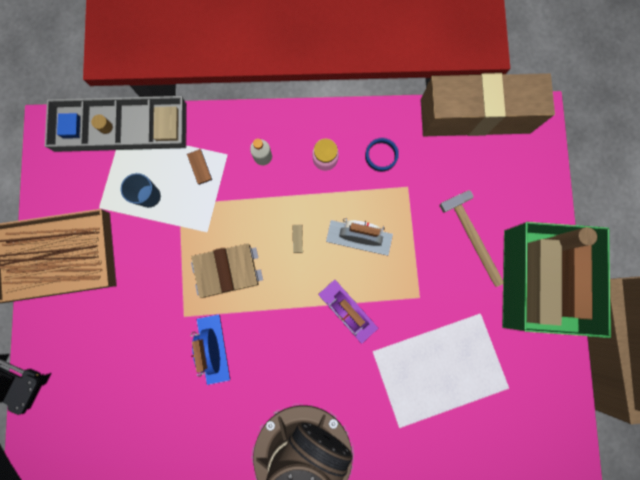

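View pics/wrist0.png

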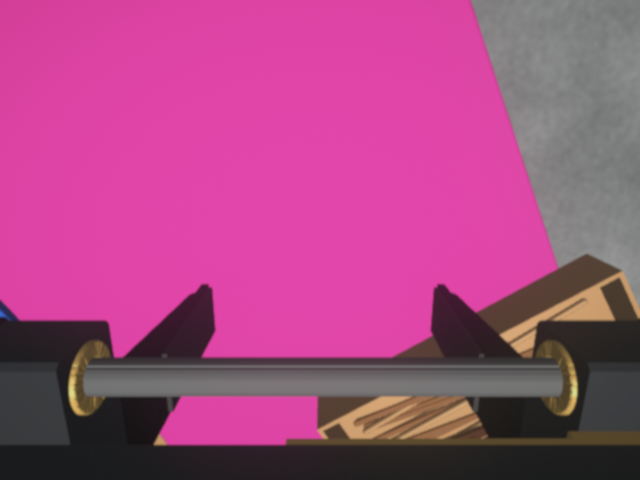

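Candidates for the gauge:
- Aluminium bar with a white dial: scene (248,275), top (362,235).
- Purple look-alike: scene (258,222), top (350,312).
- Blue look-alike: scene (384,187), top (210,348).

The white-dial one fits the description. I'll check it in a close crop.

Run:
```python
import cv2
t=cv2.imread('pics/top0.png'); s=cv2.imread('pics/scene0.png')
a=cv2.resize(t[205:265,180:400],None,fx=3.6,fy=3.6,interpolation=cv2.INTER_CUBIC)
b=cv2.resize(t[230:305,185:275],(468,390),interpolation=cv2.INTER_CUBIC)
c=cv2.resize(s[230:310,205:305],None,fx=7,fy=7,interpolation=cv2.INTER_CUBIC)
d=cv2.resize(s[210:290,335:445],None,fx=7,fy=7,interpolation=cv2.INTER_CUBIC)
cv2.imwrite('pics/ca.png',cv2.resize(t[210:260,320:400],None,fx=9,fy=9,interpolation=cv2.INTER_CUBIC)); cv2.imwrite('pics/cb.png',b);cv2.imwrite('pics/cc.png',c);cv2.imwrite('pics/cd.png',d)
```

```text
(no output)
```

View pics/ca.png

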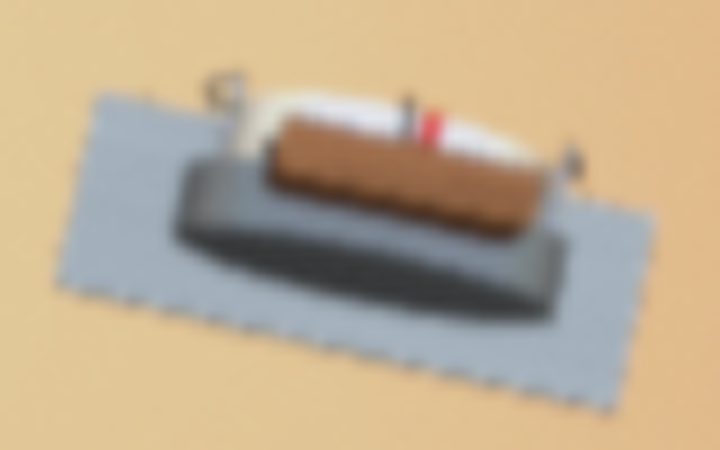

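View pics/cb.png

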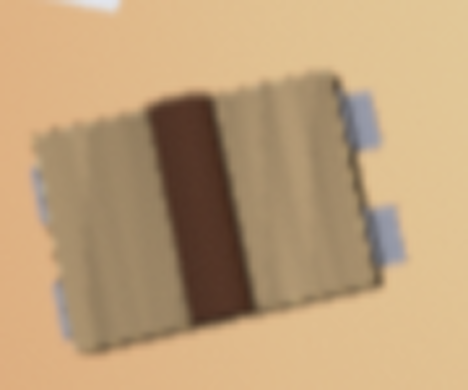

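View pics/cc.png

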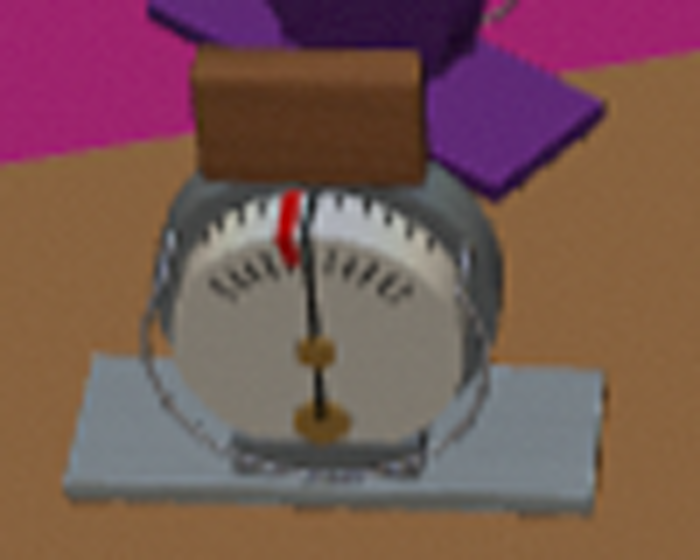

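View pics/cd.png

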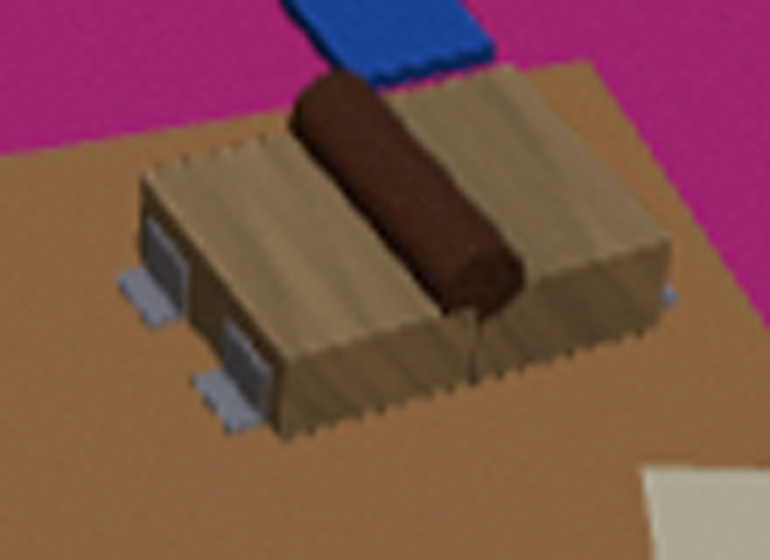

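Run:
```python
from h import *
f=grab('top')
c=lambda pts,s,o:[np.array(p)/s+o for p in pts]
g=[onz(f,*p,.01) for p in c([(100,92),(655,213),(612,410),(60,285)],9,(320,210))]
g=np.array(g);print('gauge',g.round(3).tolist(),g.mean(0),[np.linalg.norm(g[i]-g[i-1]).round(3) for i in range(4)])
y=(g[0]-g[1]+g[3]-g[2]);print('yaw of gauge y axis',np.degrees(np.arctan2(y[1],y[0])))
h=np.array([onz(f,*p,.16) for p in c([(285,118),(555,168),(530,225),(270,172)],9,(320,210))]);print('handle',h.round(3).tolist(),h.mean(0))
L=[onz(f,*p,.042) for p in c([(38,135),(83,352)],5.2,(185,230))]
R=[onz(f,*p,.038) for p in c([(338,75),(380,283)],5.2,(185,230))]
s=np.array(L+R);print('stud',s.round(3).tolist(),s.mean(0))
r=np.array([onz(f,*p,.06) for p in c([(182,98),(222,318)],5.2,(185,230))]);print('ridge',r.round(3),r.mean(0))
x=r[0]-r[1];print('ridge yaw',np.degrees(np.arctan2(x[1],x[0])),np.linalg.norm(x))
# scene check of ridge
f2=grab('scene')
print('proj', proj(f2,g.mean(0)),proj(f2,r.mean(0)),[proj(f2,q).round(1).tolist() for q in r],[proj(f2,q).round(1).tolist() for q in g])
# handle across two views: top face of handle centre
ps=np.array([(195,55),(420,55),(418,78),(200,78)])
```

```text
gauge [[0.594, -0.092, 0.01], [0.553, -0.255, 0.01], [0.495, -0.239, 0.01], [0.537, -0.078, 0.01]] [ 0.54486127 -0.1658459   0.01      ] [np.float64(0.059), np.float64(0.168), np.float64(0.06), np.float64(0.166)]
yaw of gauge y axis 75.6445737028016
handle [[0.559, -0.134, 0.16], [0.544, -0.203, 0.16], [0.529, -0.196, 0.16], [0.545, -0.129, 0.16]] [ 0.54450343 -0.16559032  0.16      ]
stud [[0.506, 0.268, 0.042], [0.399, 0.246, 0.042], [0.532, 0.121, 0.038], [0.428, 0.101, 0.038]] [0.46631686 0.18395619 0.04      ]
ridge [[0.52  0.193 0.06 ]
 [0.413 0.174 0.06 ]] [0.46653712 0.18391145 0.06      ]
ridge yaw 10.089145190069313 0.10869758334708585
proj [251.45842701 289.01525335] [390.09265621 231.74928234] [[400.9, 244.9], [379.9, 219.3]] [[287.2, 299.2], [212.6, 297.1], [217.4, 279.0], [288.8, 281.4]]
```

Measurements agree with the given sizes: bar 168×60 mm, handle centre above bar centre, stud corners and ridge consistent. The crop confirms the aluminium gauge with white dial and red mark. I'll hover over it in two halves.

```bash
python3 -m pendant '[[-1,-1,0,0,0,0.03],[-3,-3,0,0,0,0.08],[-6,-6,0,0,0,0.16],[-9,-8.7,0,0,0,0.24],[-12,-11.6,0,0,0,0.32],[-15,-14.5,0,0,0,0.4],[-18,-17.4,0,0,0,0.48],[-21,-20.3,0,0,0,0.56],[-24,-23.2,0,0,0,0.62],[-26.5,-25.6,0,0,0,0.67],[-28,-27,0,0,0,0.7],[-28.2,-27.35,0,0,0,0.7]]' -1
cat >> h.py <<'E'
def togo(P,R):
    """shift (cm) and rotvec (rad) in tool axes to reach pose P,R"""
    from scipy.spatial.transform import Rotation as S
    o=ctrl.get_obs();R0=np.array(o['orientation'])
    return (R0.T@(np.array(P)-o['position'])*100).round(2),S.from_matrix(R0.T@R).as_rotvec().round(4)
def down(yaw_y):
    a=np.radians(yaw_y);y=np.array([np.cos(a),np.sin(a),0]);z=np.array([0,0,-1.]);return np.stack([np.cross(y,z),y,z],1)
E
python3 - <<'E'
from h import *
print(togo([.545,-.166,.24],down(-14.4)))
E
```

```text
clock: 1.25
position: [0.4045, 0.1983, 0.2398]
orientation: [[-0.42, 0.908, 0.001], [0.908, 0.42, -0.0], [-0.0, 0.0, -1.0]]
contact_force: [0.2, 0.1, -0.9]
width: 0.095
(array([-3.897e+01, -2.540e+00, -1.000e-02]), array([5.000e-04, 2.000e-04, 6.846e-01]))
```

```bash
python3 -m pendant '[[-2,-0.1,0,0,0,0.03],[-5,-0.3,0,0,0,0.08],[-9,-0.6,0,0,0,0.15],[-13,-0.8,0,0,0,0.22],[-17,-1.1,0,0,0,0.29],[-21,-1.4,0,0,0,0.36],[-25,-1.6,0,0,0,0.43],[-29,-1.9,0,0,0,0.5],[-33,-2.1,0,0,0,0.57],[-36.5,-2.4,0,0,0,0.63],[-38.5,-2.5,0,0,0,0.67],[-39,-2.5,0,0,0,0.685]]'
python3 - <<'E'
from h import *
f=grab('wrist','w1.png'); print(ctrl.get_obs()['position'])
for p in [(.5448,-.1657,.142),(.5448,-.1657,.16)]: print(proj(f,p))
E
```

```text
clock: 2.25
position: [0.5473, -0.1651, 0.2391]
orientation: [[0.248, 0.969, 0.0], [0.969, -0.248, -0.0], [-0.0, 0.0, -1.0]]
contact_force: [0.5, 0.3, -0.7]
width: 0.0953
[ 0.54691768 -0.16410617  0.2390537 ]
[317.74378725 259.3428121 ]
[317.40023728 269.21193282]
```

View pics/w1.png

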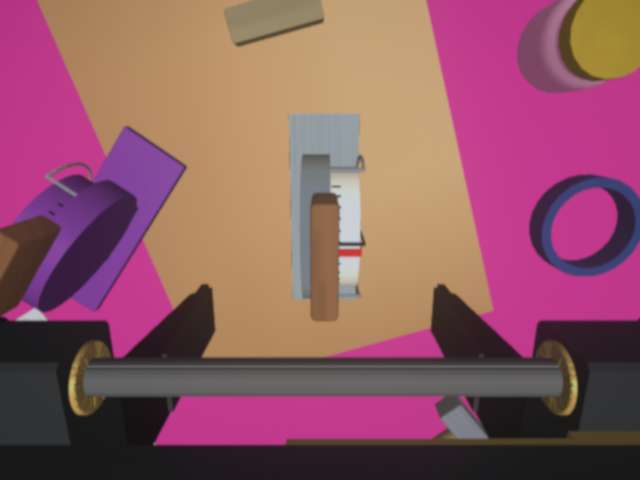

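Wrist picture: handle spans cols 312–338, rows 193–321. Pointer is near (350,243) and red mark near (350,253). Zooming to measure the mark and refine the handle.

Run:
```python
from h import *
im=cv2.imread('pics/w1.png'); cv2.imwrite('pics/w1c.png',cv2.resize(im[100:330,270:390],None,fx=2.6,fy=2.6,interpolation=cv2.INTER_CUBIC))
cv2.imwrite('pics/w1d.png',cv2.resize(im[225:275,325:375],None,fx=12,fy=12,interpolation=cv2.INTER_CUBIC))
f=grab('wrist')
for p,z in [((290,114),.01),((359.5,114),.01),((312,193),.16),((338,193),.16),((310.5,321),.16),((338,321),.16)]: print(p,onz(f,*p,z).round(4))
p=im.astype(int);B,G,R=p[...,0],p[...,1],p[...,2]
for c in range(340,362,2):
    col=p[236:262,c]; print(c,' '.join('%d/%d'%(a[2],a[1]) for a in col))
```

```text
(290, 114) [ 0.5419 -0.075   0.01  ]
(359.5, 114) [ 0.5987 -0.0895  0.01  ]
(312, 193) [ 0.5524 -0.1225  0.16  ]
(338, 193) [ 0.5658 -0.126   0.16  ]
(310.5, 321) [ 0.5326 -0.1945  0.16  ]
(338, 321) [ 0.5481 -0.1984  0.16  ]
340 192/195 192/195 191/194 188/191 176/179 148/149 109/108 79/74 80/75 116/115 159/160 183/179 185/157 184/107 190/67 194/58 195/58 194/57 195/62 195/86 196/131 197/173 199/196 199/203 198/203 194/199
342 202/207 202/208 203/208 201/207 195/200 176/180 136/138 92/90 81/78 116/116 160/162 186/182 188/160 186/108 192/66 197/56 198/56 198/57 198/60 199/87 199/132 201/176 202/200 202/207 203/208 203/208
344 203/208 203/208 202/208 202/207 197/202 177/181 138/140 93/91 81/78 116/117 160/162 186/183 188/160 187/108 193/67 197/57 198/57 198/56 198/61 198/86 199/133 201/176 202/200 202/207 203/208 202/208
346 203/208 203/208 203/208 202/207 197/202 176/181 138/140 94/92 82/79 117/117 161/163 186/183 189/161 187/108 193/68 197/57 198/57 198/57 198/61 198/86 199/133 201/176 202/200 203/207 202/208 202/208
348 202/208 202/208 203/209 202/208 196/201 177/181 138/140 93/92 
[... 645 characters left out ...]
87/108 193/67 197/57 198/57 198/57 198/62 199/87 200/133 201/176 202/200 202/207 203/208 203/208
356 203/208 203/209 203/208 202/207 197/202 177/181 138/140 94/92 82/78 117/117 161/163 187/183 188/161 187/108 193/67 197/57 199/58 198/57 198/61 199/87 200/134 201/176 202/200 203/207 203/208 202/208
358 201/206 201/206 201/206 201/206 195/200 176/179 138/139 94/91 83/79 117/116 160/161 185/180 187/158 186/107 193/67 197/57 198/57 198/58 198/62 199/85 199/130 200/172 201/195 201/201 202/201 201/200
360 146/145 156/151 165/157 166/158 167/156 157/145 128/118 90/81 77/67 102/87 135/112 157/124 168/111 180/85 192/71 197/69 198/69 198/72 197/76 197/89 196/117 195/147 193/161 194/165 193/164 193/162
```

View pics/w1c.png

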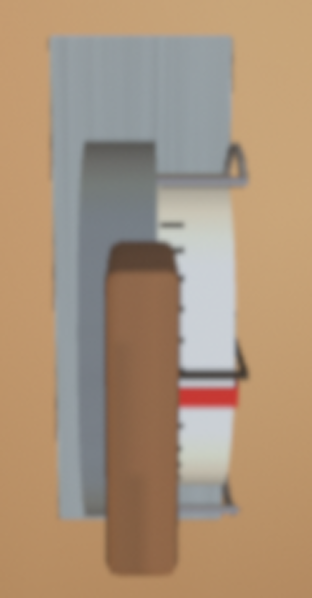

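View pics/w1d.png

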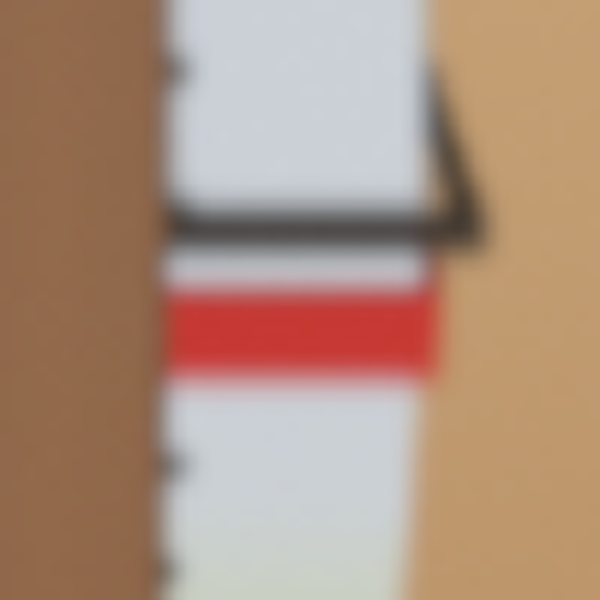

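```bash
python3 - <<'E'
from h import *
f=grab('wrist'); 
gy=np.array([np.cos(np.radians(75.6)),np.sin(np.radians(75.6)),0])
print(f['C'],ctrl.get_obs()['position'])
for zp in [.114,.115,.116]:
  y0=onz(f,350,243.8,zp)@gy
  for r in [.047,.048,.049]:
    th=.1
    for _ in range(10):
        y=onz(f,350,252.3,.065+r*np.cos(th))@gy-y0; th=np.arcsin(-y/r)
    print(zp,r,th.round(4),np.degrees(th).round(2))
E
python3 - <<'E'
import cv2
im=cv2.imread('pics/scene0.png').astype(int)
for r in range(256,268): print(r,' '.join('%d/%d'%(a[2],a[1]) for a in im[r,240:254]))
E
```

```text
[ 0.56576506 -0.0884369   0.38448087] [ 0.5459667  -0.16185987  0.23929288]
0.114 0.047 0.1416 8.11
0.114 0.048 0.1319 7.56
0.114 0.049 0.1227 7.03
0.115 0.047 0.1479 8.48
0.115 0.048 0.1381 7.91
0.115 0.049 0.1287 7.37
0.116 0.047 0.1543 8.84
0.116 0.048 0.1443 8.27
0.116 0.049 0.1347 7.72
256 71/63 70/63 71/63 70/62 71/64 68/65 70/68 66/63 59/50 65/52 63/51 61/48 67/52 66/51
257 68/69 65/69 66/67 67/70 87/91 108/75 150/42 148/49 121/94 53/55 60/61 106/108 102/104 80/82
258 68/70 105/107 92/94 118/121 155/158 161/57 175/5 176/57 166/167 37/41 119/122 166/169 155/157 72/73
259 155/158 157/160 76/79 166/172 177/180 173/40 170/6 172/65 142/156 27/30 137/141 180/183 170/174 111/112
260 182/185 171/174 109/111 178/184 174/180 170/17 171/14 158/66 123/134 53/55 167/170 175/180 173/176 160/164
261 177/179 173/176 160/163 174/179 173/150 170/0 169/23 146/82 76/85 85/88 180/184 175/178 172/175 173/176
262 175/178 174/177 175/179 174/178 172/130 172/3 174/42 163/126 42/47 126/129 180/184 174/178 175/177 173/176
263 175/178 174/179 175/180 166/169 155/95 153/0 149/51 159/153 43/48 125/124 165/165 167/170 167/168 168/170
264 156/156 150/150 144/144 136/134 130/59 125/0 123/36 123/106 31/33 87/84 138/134 139/136 140/137 139/136
265 133/130 128/123 125/119 127/122 123/102 116/0 119/17 117/63 46/47 71/69 130/123 123/117 105/100 125/118
266 127/120 123/117 86/81 92/89 128/123 119/41 119/7 106/36 55/58 54/52 132/126 123/117 74/72 129/123
267 93/89 130/123 104/99 64/62 130/124 121/78 100/19 115/49 55/56 45/42 128/124 103/99 88/84 127/122
```

Run:
```python
from h import *
f=grab('wrist','w2.png'); R=f['R'];
for p in [(325,204),(324.5,321),(324.8,262.5)]: print(onz(f,*p,.16).round(4))
for i in range(5): print(ctrl.get_obs()['position'].round(4))
c=onz(f,324.8,262.5,.16); gx=np.array([np.cos(np.radians(-14.4)),np.sin(np.radians(-14.4)),0])
a,b=onz(f,325,204,.16),onz(f,324.5,321,.16);print('yaw',np.degrees(np.arctan2(*(a-b)[1::-1])))
gy=np.array([-gx[1],gx[0],0])
P=c-.014*gy; P[2]=.152; print(c,P,togo(P,down(-14.4)))
```

```text
[ 0.5565 -0.1277  0.16  ]
[ 0.5396 -0.1943  0.16  ]
[ 0.5484 -0.1597  0.16  ]
[ 0.5459 -0.1614  0.2395]
[ 0.5459 -0.1614  0.2395]
[ 0.5459 -0.1614  0.2395]
[ 0.5459 -0.1614  0.2395]
[ 0.5459 -0.1614  0.2395]
yaw 75.79171281624501
[ 0.54838947 -0.15969264  0.16      ] [ 0.54490781 -0.17325281  0.152     ] (array([-1.17,  0.2 ,  8.75]), array([-0.0007, -0.0004,  0.0066]))
```

Run:
```python
from h import *
im=cv2.imread('pics/w2.png'); cv2.imwrite('pics/w2c.png',cv2.resize(im[100:330,270:390],None,fx=2.6,fy=2.6,interpolation=cv2.INTER_CUBIC))
p=im.astype(int)
print([tuple(p[r,326,::-1]) for r in range(190,215,2)]); print([(r,tuple(p[r,322,::-1])) for r in range(310,340,2)])
print([(r,tuple(p[r,348,::-1])) for r in range(236,262)])
print([(c,tuple(p[280,c,::-1])) for c in range(300,350,2)])
```

```text
[(np.int64(119), np.int64(127), np.int64(134)), (np.int64(119), np.int64(127), np.int64(134)), (np.int64(118), np.int64(126), np.int64(134)), (np.int64(109), np.int64(110), np.int64(114)), (np.int64(87), np.int64(73), np.int64(64)), (np.int64(85), np.int64(65), np.int64(53)), (np.int64(87), np.int64(67), np.int64(53)), (np.int64(90), np.int64(68), np.int64(54)), (np.int64(89), np.int64(68), np.int64(54)), (np.int64(100), np.int64(75), np.int64(58)), (np.int64(130), np.int64(95), np.int64(71)), (np.int64(142), np.int64(103), np.int64(76)), (np.int64(143), np.int64(104), np.int64(76))]
[(310, (np.int64(132), np.int64(95), np.int64(68))), (312, (np.int64(132), np.int64(95), np.int64(67))), (314, (np.int64(132), np.int64(95), np.int64(67))), (316, (np.int64(132), np.int64(95), np.int64(67))), (318, (np.int64(133), np.int64(96), np.int64(68))), (320, (np.int64(132), np.int64(95), np.int64(68))), (322, (np.int64(132), np.int64(95), np.int64(67))), (324, (np.int64(139), np.int64(100), np.int64(69))), (326, (np.int64(169), np.int64(128), np.int64(90))), (328, (np.int64(180), np.int64(139), n
[... 2301 characters left out ...]
(71))), (324, (np.int64(139), np.int64(100), np.int64(72))), (326, (np.int64(142), np.int64(102), np.int64(74))), (328, (np.int64(143), np.int64(103), np.int64(74))), (330, (np.int64(145), np.int64(104), np.int64(75))), (332, (np.int64(145), np.int64(104), np.int64(75))), (334, (np.int64(145), np.int64(104), np.int64(75))), (336, (np.int64(145), np.int64(104), np.int64(75))), (338, (np.int64(143), np.int64(103), np.int64(73))), (340, (np.int64(140), np.int64(103), np.int64(77))), (342, (np.int64(166), np.int64(160), np.int64(146))), (344, (np.int64(199), np.int64(201), np.int64(188))), (346, (np.int64(200), np.int64(203), np.int64(190))), (348, (np.int64(200), np.int64(202), np.int64(190)))]
```

View pics/w2c.png

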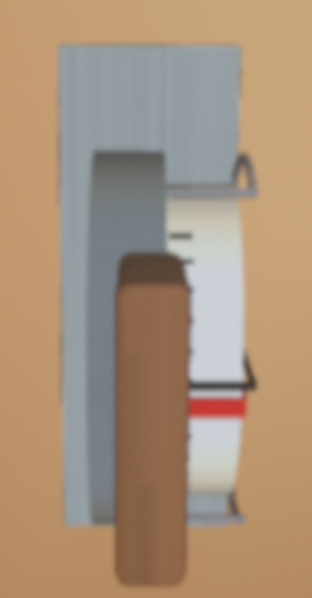

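Run:
```python
from h import *
f=grab('wrist')
c=onz(f,328,267,.16); gx=np.array([np.cos(np.radians(-14.4)),np.sin(np.radians(-14.4)),0])
gy=np.array([-gx[1],gx[0],0])
a,b=onz(f,328.3,209,.16),onz(f,327.5,325,.16);print('len',np.linalg.norm(a-b),'yaw',np.degrees(np.arctan2(*(a-b)[1::-1])))
P=c-.014*gy; P[2]=.152; print(ctrl.get_obs()['position'],c,P,togo(P,down(-14.4)))
```

```text
len 0.06861359202661335 yaw 75.8070944289288
[ 0.54587647 -0.16134444  0.23968855] [ 0.54937999 -0.16235663  0.16      ] [ 0.54589833 -0.17591679  0.152     ] (array([-1.42,  0.36,  8.77]), array([-0.0003, -0.0003,  0.0068]))
```

```bash
python3 -m pendant '[[-0.7,0.15,0.3,0,0,0],[-1.4,0.3,1.5,0,0,0.007],[-1.4,0.35,4,0,0,0.007],[-1.4,0.35,6.5,0,0,0.007],[-1.4,0.35,8.2,0,0,0.007],[-1.4,0.35,8.7,0,0,0.007],[-1.4,0.35,8.75,0,0,0.007]]'
python3 - <<'E'
from h import *
f=grab('wrist','w3.png'); print(ctrl.get_obs()['position'])
E
```

```text
clock: 3.08
position: [0.5457, -0.1769, 0.1512]
orientation: [[0.25, 0.968, -0.002], [0.968, -0.25, 0.001], [0.0, -0.002, -1.0]]
contact_force: [0.3, 0.4, 0.2]
width: 0.0951
[ 0.54619101 -0.17709938  0.15222345]
```

View pics/w3.png

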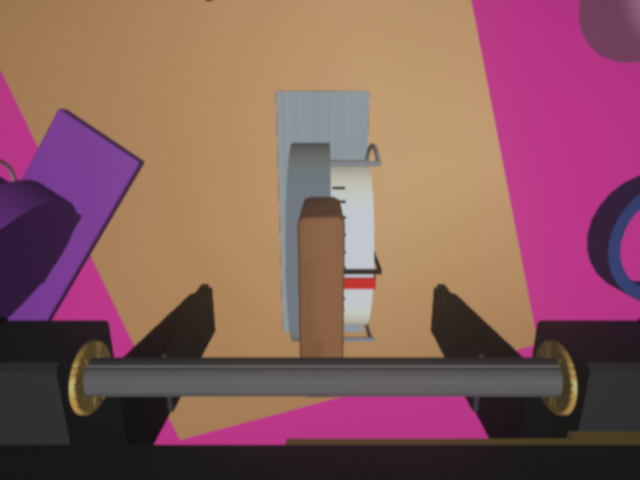

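The handle (cols 299–344) sits midway between the fingertips (cols 205 and 440), with pointer and mark at rows 271/283. Closing.

```bash
python3 -m pendant '[[0,0,0,0,0,0],[0,0,0,0,0,0],[0,0,0,0,0,0],[0,0,0,0,0,0],[0,0,0,0,0,0],[0,0,0,0,0,0],[0,0,0,0,0,0],[0,0,0,0,0,0],[0,0,0,0,0,0],[0,0,0,0,0,0]]' 1 50
python3 - <<'E'
from h import *
f=grab('wrist','w4.png'); print(ctrl.get_obs()['position'])
im=cv2.imread('pics/w4.png'); cv2.imwrite('pics/w4c.png',cv2.resize(im[60:360,250:410],None,fx=3.3/1.66,fy=3.3/1.66,interpolation=cv2.INTER_CUBIC))
E
```

```text
clock: 3.97
position: [0.5462, -0.1774, 0.1521]
orientation: [[0.251, 0.968, -0.0], [0.968, -0.251, 0.0], [0.0, -0.0, -1.0]]
contact_force: [-0.0, 0.2, 0.1]
width: 0.0341
[ 0.54615204 -0.17735517  0.15208283]
```

View pics/w4c.png

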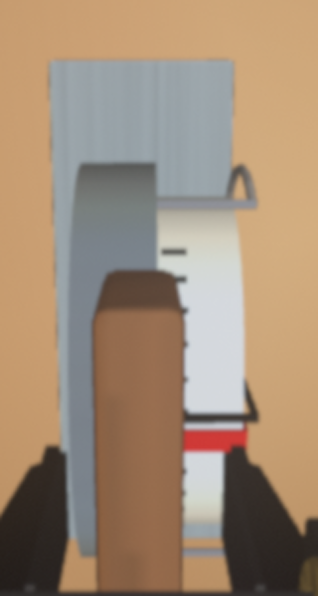

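Still closing (34 mm). More closing time, then a lift.

```bash
python3 -m pendant '[[0,0,0,0,0,0],[0,0,0,0,0,0],[0,0,0,0,0,0],[0,0,0,0,0,0],[0,0,0,0,0,0],[0,0,0,0,0,0],[0,0,0,0,0,0],[0,0,0,0,0,0]]' 1 50
python3 - <<'E'
from h import *
f=grab('wrist','w5.png'); print(ctrl.get_obs()['position'])
im=cv2.imread('pics/w5.png'); cv2.imwrite('pics/w5c.png',cv2.resize(im[180:330,270:400],None,fx=4,fy=4,interpolation=cv2.INTER_CUBIC))
E
```

```text
clock: 4.68
position: [0.546, -0.1774, 0.152]
orientation: [[0.251, 0.968, -0.0], [0.968, -0.251, 0.0], [0.0, -0.0, -1.0]]
contact_force: [-0.7, -0.7, -2.8]
width: 0.0161
[ 0.5460488  -0.1773312   0.15199803]
```

View pics/w5c.png

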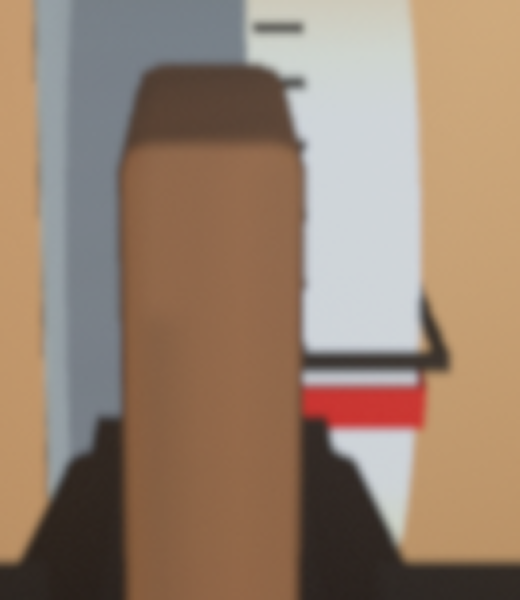

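Grip holds the 16 mm handle, and pointer and mark stay visible. Lifting 9 cm.

```bash
python3 -m pendant '[[0,0,-0.3,0,0,0],[0,0,-1.2,0,0,0],[0,0,-2.8,0,0,0],[0,0,-4.6,0,0,0],[0,0,-6.4,0,0,0],[0,0,-7.9,0,0,0],[0,0,-8.7,0,0,0],[0,0,-9,0,0,0],[0,0,-9,0,0,0]]'
python3 - <<'E'
from h import *
f=grab('wrist','w6.png'); o=ctrl.get_obs();print(o['position'],o['contact_force'],o['wrist_torque'])
a=cv2.imread('pics/w6.png');b=cv2.imread('pics/w5.png');cv2.imwrite('pics/w6c.png',np.hstack([cv2.resize(i[80:330,260:400],None,fx=2.3,fy=2.3) for i in (b,a)]))
R=down(10.7); 
print(togo([.4692,.1697,o['position'][2]],R))
E
```

```text
clock: 5.48
position: [0.5462, -0.1774, 0.2426]
orientation: [[0.251, 0.968, 0.001], [0.968, -0.251, -0.0], [-0.0, 0.001, -1.0]]
contact_force: [-0.2, -1.1, -5.3]
width: 0.0154
[ 0.54595917 -0.17729843  0.24184651] [-1.08517033 -0.21696469 -5.02340804] [-0.11324866  0.10706824  0.03429436]
(array([ 3.166e+01, -1.615e+01,  1.000e-02]), array([-2.000e-04, -2.000e-04, -4.408e-01]))
```

View pics/w6c.png

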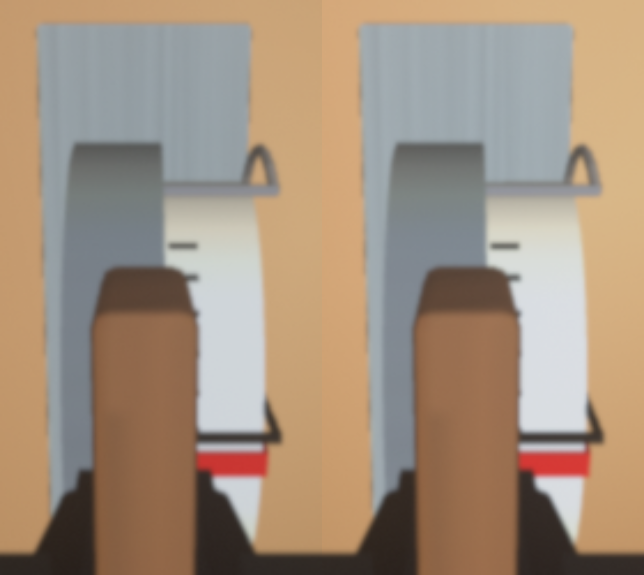

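No slip: the two views match, and the weight is about 0.5 kg. Carrying it over the stud.

```bash
python3 -m pendant '[[1,-0.5,0,0,0,-0.01],[3,-1.5,0,0,0,-0.03],[5.5,-2.8,0,0,0,-0.07],[8.5,-4.3,0,0,0,-0.12],[11.5,-5.9,0,0,0,-0.17],[14.5,-7.4,0,0,0,-0.22],[17.5,-8.9,0,0,0,-0.27],[20.5,-10.5,0,0,0,-0.31],[23.5,-12,0,0,0,-0.35],[26.5,-13.5,0,0,0,-0.39],[29,-14.8,0,0,0,-0.42],[30.7,-15.7,0,0,0,-0.44]]'
python3 -m pendant '[[0.6,0,0,0,0,0],[0.6,0,0,0,0,0],[0.6,0,0,0,0,0],[0.6,0,0,0,0,0],[0.6,0,0,0,0,0],[0.6,0,0,0,0,0]]'
python3 - <<'E'
from h import *
f=grab('wrist','w7.png'); grab('top','t7.png'); s=grab('scene','s7.png');o=ctrl.get_obs();print(o['position'],o['contact_force'],o['wrist_torque'])
print(togo([.4692,.1697,o['position'][2]],down(10.7)))
a=cv2.imread('pics/s7.png');b=cv2.imread('pics/t7.png');cv2.imwrite('pics/st7.png',np.hstack([cv2.resize(a[120:300,300:480],(400,400)),cv2.resize(b[190:330,140:280],(400,400))]))
E
```

```text
clock: 6.53
position: [0.4697, 0.1618, 0.2414]
orientation: [[-0.188, 0.982, -0.002], [0.982, 0.188, 0.0], [0.001, -0.002, -1.0]]
contact_force: [-0.4, 0.6, -5.8]
width: 0.0159
clock: 7.03
position: [0.4704, 0.1643, 0.2421]
orientation: [[-0.183, 0.983, -0.0], [0.983, 0.183, -0.0], [-0.0, -0.0, -1.0]]
contact_force: [0.4, -0.1, -5.7]
width: 0.0158
[0.4703558  0.16467084 0.24213406] [-0.2183524  -0.03434738 -5.78657863] [-0.15170507  0.04482617  0.0376013 ]
(array([ 0.52, -0.02,  0.  ]), array([ 0.0001, -0.0001, -0.0016]))
```

View pics/st7.png

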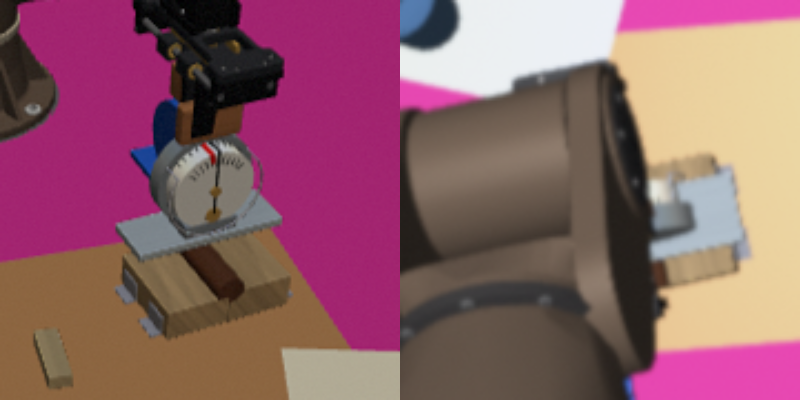

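View pics/w7.png

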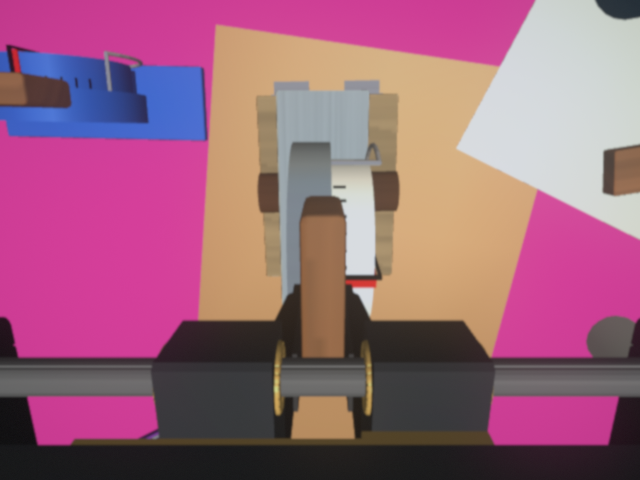

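Run:
```python
from h import *
f=grab('wrist','w8.png'); o=ctrl.get_obs()
im=cv2.imread('pics/w8.png');cv2.imwrite('pics/w8c.png',cv2.resize(im[80:300,240:420],None,fx=3.3,fy=2.7,interpolation=cv2.INTER_CUBIC))
for p,z in [((260,192),.060),((398,190),.060),((257,95),.042),((398,95),.042),((266,275),.038),((392,275),.038)]: print(p,onz(f,*p,z).round(4))
p=im.astype(int);print([(r,tuple(map(int,p[r,355,::-1]))) for r in range(258,296)])
```

```text
(260, 192) [0.4183 0.1814 0.06  ]
(398, 190) [0.5231 0.2026 0.06  ]
(257, 95) [0.4031 0.2519 0.042 ]
(398, 95) [0.5097 0.2719 0.042 ]
(266, 275) [0.4314 0.1062 0.038 ]
(392, 275) [0.5397 0.1265 0.038 ]
[(258, (216, 220, 224)), (259, (216, 219, 224)), (260, (216, 220, 225)), (261, (216, 219, 224)), (262, (215, 219, 223)), (263, (205, 211, 216)), (264, (172, 176, 181)), (265, (118, 119, 122)), (266, (76, 73, 71)), (267, (66, 60, 56)), (268, (76, 72, 70)), (269, (113, 114, 115)), (270, (166, 169, 174)), (271, (203, 208, 214)), (272, (214, 218, 223)), (273, (215, 219, 223)), (274, (212, 213, 217)), (275, (197, 182, 188)), (276, (185, 131, 134)), (277, (191, 81, 81)), (278, (205, 60, 57)), (279, (211, 57, 54)), (280, (212, 56, 53)), (281, (212, 57, 54)), (282, (212, 56, 53)), (283, (212, 56, 53)), (284, (212, 57, 53)), (285, (212, 61, 59)), (286, (213, 90, 90)), (287, (213, 141, 144)), (288, (214, 188, 194)), (289, (215, 213, 217)), (290, (214, 217, 222)), (291, (208, 213, 218)), (292, (186, 191, 197)), (293, (144, 147, 151)), (294, (93, 92, 93)), (295, (60, 54, 51))]
```

View pics/w8c.png

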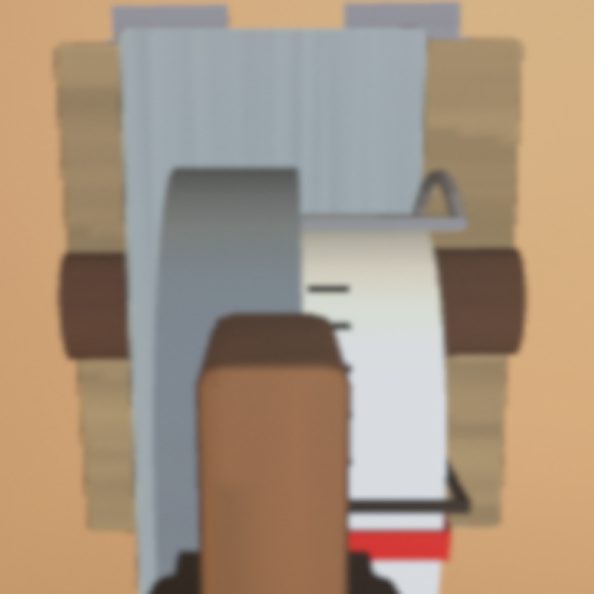

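Ridge ends at (260,192) and (398,190) give a ridge centre of about (0.4705,0.191), within 5–8 mm of the top view. Shifting 1 cm along the bar and lowering.

```bash
python3 -m pendant '[[0.5,0,0.2,0,0,0],[1,0,0.8,0,0,0],[1,0,1.5,0,0,0],[1,0,2.1,0,0,0],[1,0,2.5,0,0,0],[1,0,2.7,0,0,0],[1,0,2.7,0,0,0],[1,0,2.7,0,0,0]]'
python3 -m pendant '[[0,0,0.1,0,0,0],[0,0,0.2,0,0,0],[0,0,0.3,0,0,0],[0,0,0.3,0,0,0],[0,0,0.3,0,0,0]]'
python3 - <<'E'
from h import *
o=ctrl.get_obs();print(o['position'],o['contact_force'],o['wrist_torque'])
E
```

```text
clock: 7.9
position: [0.4685, 0.1749, 0.2151]
orientation: [[-0.185, 0.983, -0.0], [0.983, 0.185, 0.0], [0.0, -0.0, -1.0]]
contact_force: [0.1, 0.5, -5.5]
width: 0.0158
clock: 8.32
position: [0.4684, 0.175, 0.2122]
orientation: [[-0.185, 0.983, 0.0], [0.983, 0.185, 0.0], [0.0, 0.0, -1.0]]
contact_force: [-0.4, 0.1, -5.0]
width: 0.0156
[0.46836318 0.17495086 0.21216413] [-0.42930582  0.09198213 -5.03735487] [-0.19371701  0.0635769   0.00278519]
```

```bash
python3 -m pendant '[[0,0,0.05,0,0,0],[0,0,0.1,0,0,0],[0,0,0.1,0,0,0],[0,0,0.1,0,0,0]]'
python3 -m pendant '[[0,0,0.05,0,0,0],[0,0,0.1,0,0,0],[0,0,0.1,0,0,0],[0,0,0.1,0,0,0]]'
python3 - <<'E'
from h import *
o=ctrl.get_obs();print(o['position'],o['contact_force'],o['wrist_torque'])
E
```

```text
clock: 8.65
position: [0.4685, 0.175, 0.2118]
orientation: [[-0.185, 0.983, 0.001], [0.983, 0.185, 0.0], [0.0, 0.001, -1.0]]
contact_force: [-3.4, -1.2, 6.1]
width: 0.0159
clock: 8.98
position: [0.4686, 0.1749, 0.2118]
orientation: [[-0.185, 0.983, 0.002], [0.983, 0.185, 0.0], [-0.0, 0.002, -1.0]]
contact_force: [-5.5, -2.6, 17.9]
width: 0.0153
[0.46856915 0.1749288  0.21175411] [-5.48618483 -2.60961756 17.89820187] [-0.56027652  1.47433134  0.04566782]
```

Contact at the expected height, with about 23 N of press. Easing off about 1 mm, then rocking about the ridge axis towards +y by about 0.12 rad.

```bash
python3 -m pendant '[[0,0,-0.1,0,0,0],[0.25,0,-0.11,0,-0.015,0],[0.5,0,-0.12,0,-0.03,0],[0.76,0,-0.12,0,-0.045,0],[1.01,0,-0.13,0,-0.06,0],[1.26,0,-0.13,0,-0.075,0],[1.51,0,-0.13,0,-0.09,0],[1.76,0,-0.14,0,-0.105,0],[2.02,0,-0.14,0,-0.12,0],[2.02,0,-0.14,0,-0.12,0],[2.02,0,-0.14,0,-0.12,0],[2.02,0,-0.14,0,-0.12,0]]'
python3 -m pendant '[[0,0,0,0,0,0],[0,0,0,0,0,0],[0,0,0,0,0,0],[0,0,0,0,0,0],[0,0,0,0,0,0],[0,0,0,0,0,0],[0,0,0,0,0,0],[0,0,0,0,0,0],[0,0,0,0,0,0],[0,0,0,0,0,0]]'
python3 - <<'E'
from h import *
f=grab('wrist','w9.png'); o=ctrl.get_obs(); s=grab('scene','s9.png')
print(o['position'],o['contact_force'],o['wrist_torque'])
im=cv2.imread('pics/w9.png');a=cv2.imread('pics/s9.png')
cv2.imwrite('pics/w9c.png',np.hstack([cv2.resize(im[80:300,240:420],(400,489),interpolation=cv2.INTER_CUBIC),cv2.resize(a[170:280,350:440],(400,489),interpolation=cv2.INTER_CUBIC)]))
p=im.astype(int);print([(r,*map(int,p[r,355,::-1])) for r in range(262,296)])
E
```

```text
clock: 9.98
position: [0.4648, 0.1944, 0.2124]
orientation: [[-0.184, 0.983, 0.023], [0.975, 0.186, -0.119], [-0.122, 0.001, -0.993]]
contact_force: [-2.7, -4.6, 11.9]
width: 0.0159
clock: 10.82
position: [0.4648, 0.1944, 0.2124]
orientation: [[-0.184, 0.983, 0.023], [0.975, 0.185, -0.119], [-0.122, 0.001, -0.993]]
contact_force: [-2.3, -3.8, 10.6]
width: 0.0154
[0.46481436 0.19436672 0.21245124] [-2.88718888 -4.67706638 10.82565729] [-1.73035279  0.71769106 -0.09051727]
[(262, 219, 223, 227), (263, 219, 223, 227), (264, 219, 223, 227), (265, 219, 223, 227), (266, 219, 222, 227), (267, 219, 223, 227), (268, 219, 223, 227), (269, 219, 223, 228), (270, 219, 223, 227), (271, 219, 223, 227), (272, 218, 222, 227), (273, 219, 223, 227), (274, 218, 222, 226), (275, 213, 214, 219), (276, 196, 180, 185), (277, 186, 122, 125), (278, 197, 73, 72), (279, 205, 60, 57), (280, 188, 56, 53), (281, 145, 51, 47), (282, 94, 48, 44), (283, 62, 48, 43), (284, 61, 48, 44), (285, 88, 49, 44), (286, 138, 61, 59), (287, 184, 107, 109), (288, 210, 167, 173), (289, 217, 210, 215), (290, 217, 220, 224), (291, 212, 216, 221), (292, 190, 195, 202), (293, 147, 150, 155), (294, 95, 95, 96), (295, 61, 55, 53)]
```

View pics/w9c.png

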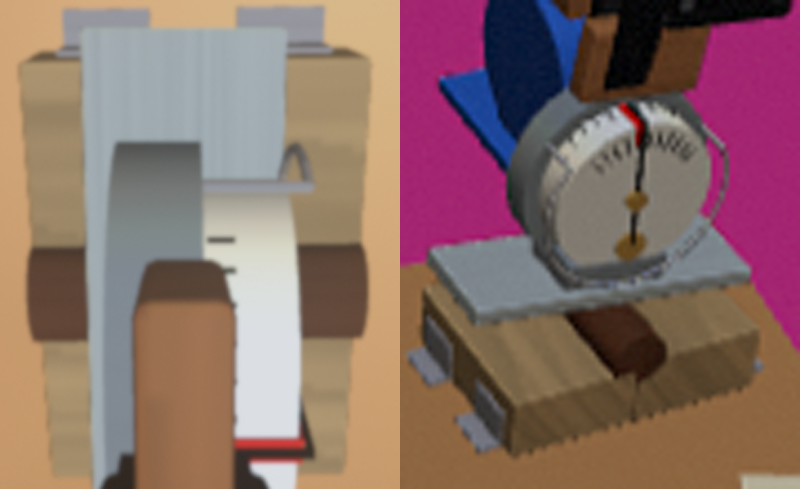

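In this wrist view the pointer (row 283.5) lies over the red stripe (rows 276.7–287.5). It is drawn about 3 mm above the rim, though, so parallax matters. I'll pin down the mark angle from the dial's own ticks in the level view, since they share the rim surface with the mark.

Run:
```python
import cv2,numpy as np
im=cv2.imread('pics/w2.png').astype(int)
for c in (343,344,345): print(c,[(r,int(im[r,c].sum()/3)) for r in range(180,300)] if c==344 else '')
im=cv2.imread('pics/w2.png')
cv2.imwrite('pics/w2t.png',cv2.resize(im[180:300,325:375],None,fx=5,fy=5,interpolation=cv2.INTER_CUBIC))
a=cv2.imread('pics/s9.png');cv2.imwrite('pics/s9c.png',cv2.resize(a[185:240,370:420],None,fx=11,fy=11,interpolation=cv2.INTER_CUBIC))
```

```text
343 
344 [(180, 175), (181, 178), (182, 182), (183, 185), (184, 189), (185, 191), (186, 194), (187, 195), (188, 193), (189, 186), (190, 180), (191, 182), (192, 192), (193, 199), (194, 202), (195, 203), (196, 204), (197, 203), (198, 199), (199, 185), (200, 174), (201, 182), (202, 199), (203, 206), (204, 207), (205, 207), (206, 207), (207, 206), (208, 204), (209, 196), (210, 182), (211, 170), (212, 175), (213, 185), (214, 189), (215, 190), (216, 190), (217, 190), (218, 190), (219, 190), (220, 189), (221, 184), (222, 176), (223, 171), (224, 176), (225, 186), (226, 192), (227, 194), (228, 196), (229, 196), (230, 196), (231, 195), (232, 194), (233, 190), (234, 181), (235, 176), (236, 183), (237, 192), (238, 196), (239, 199), (240, 203), (241, 204), (242, 205), (243, 204), (244, 200), (245, 185), (246, 148), (247, 98), (248, 73), (249, 104), (250, 153), (251, 179), (252, 166), (253, 130), (254, 106), (255, 101), (256, 102), (257, 102), (258, 104), (259, 122), (260, 153), (261, 183), (262, 198), (263, 204), (264, 205), (265, 203), (266, 198), (267, 194), (268, 196), (269, 201), (270, 204), (271, 204), (272, 203), (273, 202), (274, 202), (275, 200), (276, 200), (277, 200), (278, 199), (279, 198), (280, 196), (281, 192), (282, 190), (283, 188), (284, 185), (285, 180), (286, 174), (287, 167), (288, 158), (289, 152), (290, 150), (291, 153), (292, 154), (293, 155), (294, 155), (295, 154), (296, 151), (297, 142), (298, 135), (299, 138)]
345
```

View pics/w2t.png

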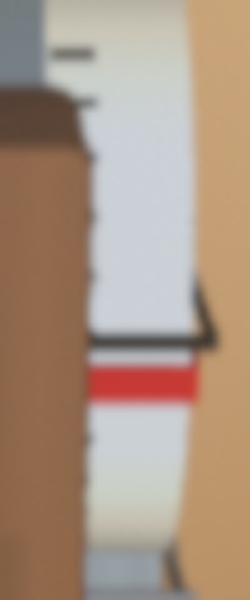

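View pics/s9c.png

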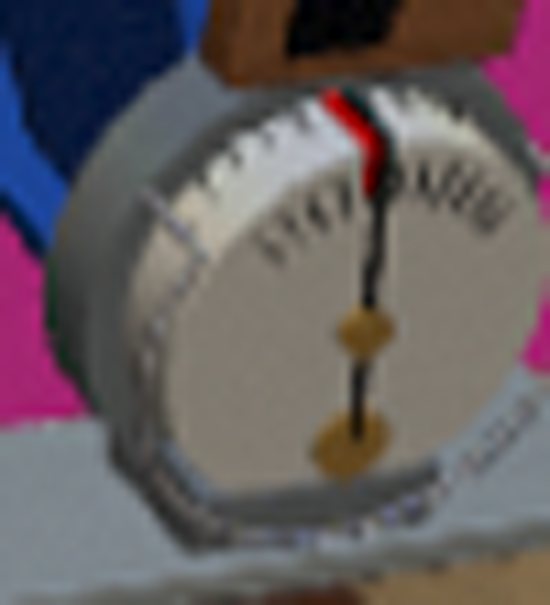

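```bash
cat > fit.py <<'E'
from h import *
from scipy.optimize import least_squares
f=ctrl.grab_frame('wrist');M=np.array(f['mount']);F=240/np.tan(np.radians(f['vfov'])/2)
print(M.round(3).tolist())
def rayt(u,v):
    return M[:3,3],M[:3,:3]@np.array([(u-f['cx'])/F,(v-f['cy'])/F,1.])
def ang(u,v,y0,zp,r):
    """angle on cylinder radius r, axis tool y at (x=y0,z=zp); positive toward -x"""
    C,d=rayt(u,v);o=np.array([C[0]-y0,C[2]-zp]);e=np.array([d[0],d[2]])
    a=e@e;b=o@e;c=o@o-r*r;t=(-b-np.sqrt(max(b*b-a*c,0)))/a;p=o+t*e
    return np.arctan2(-p[0],-p[1])
if __name__=='__main__':
    rows=np.array([190.2,200.1,211.3,223.0,235.0,267.1]);k=np.array([-5,-4,-3,-2,-1,2])
    zp=.2395-.065
    for r in (.046,.047,.048,.049,.05):
        g=lambda q:[ang(344,v,q[0],zp,r)-kk*q[1] for v,kk in zip(rows,k)]
        s=least_squares(g,[0,.1]);y0,d=s.x
        print(r,'y0',y0.round(4),'tick deg',np.degrees(d).round(2),'rms deg',np.degrees(np.sqrt(np.mean(s.fun**2))).round(3),'mark',ang(350,256.3,y0,zp,r).round(4),'ptr@50',ang(350,247.9,y0,zp,.05).round(4),'@49',ang(350,247.9,y0,zp,.049).round(4))
    def g(q): return [ang(344,v,q[0],zp,q[2])-kk*q[1] for v,kk in zip(rows,k)]
    s=least_squares(g,[0,.1,.048],x_scale=[.01,.1,.01]);print(s.x,s.fun)
E
python3 fit.py
```

```text
[[0.0, -0.962, -0.274, 0.077], [1.0, -0.0, 0.0, 0.0], [-0.0, -0.274, 0.962, -0.145], [0.0, 0.0, 0.0, 1.0]]
0.046 y0 -0.0025 tick deg 9.99 rms deg 0.25 mark 0.155 ptr@50 -0.0032 @49 0.0027
0.047 y0 -0.0022 tick deg 9.71 rms deg 0.184 mark 0.1513 ptr@50 0.0027 @49 0.0088
0.048 y0 -0.0019 tick deg 9.44 rms deg 0.133 mark 0.1477 ptr@50 0.0088 @49 0.0149
0.049 y0 -0.0016 tick deg 9.18 rms deg 0.098 mark 0.1443 ptr@50 0.0148 @49 0.0211
0.05 y0 -0.0013 tick deg 8.94 rms deg 0.082 mark 0.141 ptr@50 0.0208 @49 0.0273
[-0.0011775   0.15480194  0.0502804 ] [ 0.00072406 -0.00208318 -0.00014155  0.00033187  0.00246499 -0.00100417]
```

```bash
cat > rd.py <<'E'
from fit import *
def rows(fn,c=355):
    im=cv2.imread('pics/'+fn).astype(float); p=im[255:291,c];R,G=p[:,2],p[:,1]; v=np.arange(255,291)
    # pointer: low R ; red: stripe between G half levels or black over it
    d=np.clip(200-R,0,None); d[R>195]=0; 
    k=np.argmin(R); s=slice(max(k-4,0),k+5); dd=np.clip(R.max()-R[s]-20,0,None); ptr=(dd*v[s]).sum()/dd.sum()
    return ptr
if __name__=='__main__':
    import sys
    for fn in ('w5.png','w6.png','w9.png'):
        im=cv2.imread('pics/'+fn); print(fn,rows(fn),[(r,int(im[r,355,2]),int(im[r,355,1])) for r in range(264,290)])
E
python3 rd.py
```

```text
[[0.0, -0.962, -0.274, 0.077], [1.0, -0.0, 0.0, 0.0], [-0.0, -0.274, 0.962, -0.145], [0.0, 0.0, 0.0, 1.0]]
w5.png 269.9745454545455 [(264, 206, 212), (265, 205, 211), (266, 195, 200), (267, 163, 167), (268, 112, 112), (269, 69, 66), (270, 61, 55), (271, 75, 72), (272, 116, 117), (273, 163, 166), (274, 189, 188), (275, 187, 171), (276, 178, 125), (277, 183, 77), (278, 195, 56), (279, 201, 54), (280, 201, 54), (281, 201, 54), (282, 201, 54), (283, 201, 53), (284, 201, 53), (285, 201, 61), (286, 202, 101), (287, 203, 155), (288, 205, 195), (289, 205, 209)]
w6.png 269.9518900343643 [(264, 217, 221), (265, 216, 220), (266, 207, 212), (267, 172, 176), (268, 115, 115), (269, 71, 66), (270, 63, 56), (271, 80, 77), (272, 123, 124), (273, 173, 176), (274, 201, 201), (275, 199, 182), (276, 190, 133), (277, 195, 82), (278, 208, 60), (279, 213, 57), (280, 214, 57), (281, 214, 57), (282, 213, 56), (283, 214, 57), (284, 213, 56), (285, 214, 66), (286, 214, 106), (287, 215, 166), (288, 216, 208), (289, 216, 219)]
w9.png 283.5648734177215 [(264, 219, 223), (265, 219, 223), (266, 219, 222), (267, 219, 223), (268, 219, 223), (269, 219, 223), (270, 219, 223), (271, 219, 223), (272, 218, 222), (273, 219, 223), (274, 218, 222), (275, 213, 214), (276, 196, 180), (277, 186, 122), (278, 197, 73), (279, 205, 60), (280, 188, 56), (281, 145, 51), (282, 94, 48), (283, 62, 48), (284, 61, 48), (285, 88, 49), (286, 138, 61), (287, 184, 107), (288, 210, 167), (289, 217, 210)]
```

Run:
```python
from fit import *
from scipy.optimize import brentq
for rp in (.05,.0505):
  zp=.087
  y0=brentq(lambda y:ang(355,269.96,y,zp,rp),-.02,.04)
  for r in (.046,.047,.048,.049):
    m=ang(355,281.3,y0,zp,r);m9=ang(355,282.1,y0,zp,r);p9=ang(355,283.56,y0,zp,rp)
    print(rp,r,'y0',y0.round(4),'mark',m.round(4),'m9',m9.round(4),'p9',p9.round(4),'short',(m9-p9).round(4))
```

```text
[[0.0, -0.962, -0.274, 0.077], [1.0, -0.0, 0.0, 0.0], [-0.0, -0.274, 0.962, -0.145], [0.0, 0.0, 0.0, 1.0]]Traceback (most recent call last):
  File "<stdin>", line 8, in <module>
AttributeError: 'float' object has no attribute 'round'
```

Run:
```python
from fit import *
from scipy.optimize import brentq
for rp in (.05,.0505):
  zp=.087
  y0=brentq(lambda y:ang(355,269.96,y,zp,rp),-.02,.04)
  for r in (.046,.047,.048,.049):
    m=ang(355,281.3,y0,zp,r);m9=ang(355,282.1,y0,zp,r);p9=ang(355,283.56,y0,zp,rp)
    print(rp,r,'y0 %.4f'%y0,'mark',m.round(4),'m9',m9.round(4),'p9',p9.round(4),'short',(m9-p9).round(4))
```

```text
[[0.0, -0.962, -0.274, 0.077], [1.0, -0.0, 0.0, 0.0], [-0.0, -0.274, 0.962, -0.145], [0.0, 0.0, 0.0, 1.0]]
0.05 0.046 y0 0.0129 mark 0.1579 m9 0.1673 p9 0.136 short 0.0313
0.05 0.047 y0 0.0129 mark 0.1457 m9 0.1548 p9 0.136 short 0.0188
0.05 0.048 y0 0.0129 mark 0.1341 m9 0.1429 p9 0.136 short 0.0069
0.05 0.049 y0 0.0129 mark 0.1231 m9 0.1316 p9 0.136 short -0.0044
0.0505 0.046 y0 0.0130 mark 0.162 m9 0.1714 p9 0.1342 short 0.0372
0.0505 0.047 y0 0.0130 mark 0.1497 m9 0.1588 p9 0.1342 short 0.0246
0.0505 0.048 y0 0.0130 mark 0.138 m9 0.1468 p9 0.1342 short 0.0126
0.0505 0.049 y0 0.0130 mark 0.1268 m9 0.1354 p9 0.1342 short 0.0012
```

Wrist geometry says the pointer is about 0.02 rad short of the mark, sensitive to the rim radius. Cross-checking with the dial's front in the first scene picture.

Run:
```python
from h import *
f=grab('scene')
im=cv2.imread('pics/scene0.png').astype(float)
a=np.radians(-14.4);gx=np.array([np.cos(a),np.sin(a),0]);gy=np.array([-gx[1],gx[0],0]);O=np.array([.547,-.1645,0])
def onface(u,v,x):
    C,d=ray(f,u,v);t=((O+x*gx-C)@gx)/(d@gx);p=C+t*d-O;return np.array([p@gy,p[2]])
for xf,xp in ((.018,.020),(.020,.020),(.02,.022),(.024,.025)):
  print('xf',xf,xp,'pivot',onface(250,280.3,xp).round(4))
  A=[];Bp=[]
  for r in range(262,278):
    R,G=im[r,:,2],im[r,:,1]
    c=np.arange(238,256)
    w=np.clip(R[c]-G[c]-25,0,None)
    m=(w*c).sum()/w.sum() if w.sum()>120 else np.nan
    c2=np.arange(247,253);bg=np.percentile(R[240:256],85);w2=np.clip(bg-25-R[c2],0,None)*(R[c2]-G[c2]<25);q=(w2*c2).sum()/w2.sum()
    P=onface(q,r,xp);Bp.append([*P]); s='ptr %.2f y %.4f z %.4f'%(q,*P)
    if m==m: Q=onface(m,r,xf);A.append(Q);s+=' mark %.2f y %.4f z %.4f'%(m,*Q)
    if xf==.02 and xp==.02: print(r,s)
  A=np.array(A);Bp=np.array(Bp)
  k=np.polyfit(Bp[4:,1],Bp[4:,0],1); y0=np.polyval(k,.065)
  for Q in A: print('   z %.4f mark angle %.3f'%(Q[1],np.arctan2(-(Q[0]-np.polyval(k,Q[1])),Q[1]-.065)))
  print('ptr line slope',k, y0)
```

```text
xf 0.018 0.02 pivot [0.0006 0.0568]
   z 0.1079 mark angle 0.174
   z 0.1050 mark angle 0.201
   z 0.1022 mark angle 0.222
   z 0.0993 mark angle 0.206
   z 0.0965 mark angle 0.208
ptr line slope [ 0.04062589 -0.00318992] -0.000549238452941267
xf 0.02 0.02 pivot [0.0006 0.0568]
262 ptr 248.18 y 0.0001 z 0.1099 mark 245.41 y -0.0059 z 0.1096
263 ptr 248.18 y -0.0001 z 0.1070 mark 245.16 y -0.0067 z 0.1068
264 ptr 248.26 y -0.0002 z 0.1042 mark 245.08 y -0.0071 z 0.1039
265 ptr 248.36 y -0.0001 z 0.1013 mark 245.69 y -0.0059 z 0.1011
266 ptr 249.31 y 0.0017 z 0.0985 mark 245.96 y -0.0055 z 0.0983
267 ptr 248.97 y 0.0008 z 0.0956
268 ptr 248.88 y 0.0004 z 0.0928
269 ptr 248.70 y -0.0001 z 0.0899
270 ptr 248.82 y -0.0001 z 0.0870
271 ptr 249.00 y 0.0001 z 0.0841
272 ptr 249.00 y -0.0001 z 0.0812
273 ptr 249.00 y -0.0002 z 0.0783
274 ptr 249.02 y -0.0004 z 0.0753
275 ptr 249.22 y -0.0001 z 0.0724
276 ptr 249.36 y -0.0000 z 0.0695
277 ptr 249.41 y -0.0001 z 0.0665
   z 0.1096 mark angle 0.160
   z 0.1068 mark angle 0.185
   z 0.1039 mark angle 0.205
   z 0.1011 mark angle 0.188
   z 0.0983 mark angle 0.188
ptr line slope [ 0.04062589 -0.00318992] -0.000549238452941267
xf 0.02 0.022 pivot [0.0009 0.0586]
   z 0.1096 mark angle 0.167
   z 0.1068 mark angle 0.192
   z 0.1039 mark angle 0.212
   z 0.1011 mark angle 0.196
   z 0.0983 mark angle 0.197
ptr line slope [ 0.04062589 -0.00289142] -0.0002507396000432211
xf 0.024 0.025 pivot [0.0015 0.0614]
   z 0.1131 mark angle 0.151
   z 0.1102 mark angle 0.174
   z 0.1074 mark angle 0.191
   z 0.1046 mark angle 0.174
   z 0.1018 mark angle 0.174
ptr line slope [ 0.04062589 -0.00244367] 0.00019700867930383436
```

Front-view estimate is about 0.145 (noisy), in line with the wrist's 0.146–0.15. The pointer is at about 0.132, so I rock a further 0.017 rad with a firmer grip.

```bash
python3 -m pendant '[[0,0,0,0,0,0],[0.1,0,0,0,-0.006,0],[0.2,0,-0.01,0,-0.012,0],[0.29,0,-0.02,0,-0.017,0],[0.29,0,-0.02,0,-0.017,0],[0.29,0,-0.02,0,-0.017,0],[0.29,0,-0.02,0,-0.017,0],[0.29,0,-0.02,0,-0.017,0],[0.29,0,-0.02,0,-0.017,0],[0.29,0,-0.02,0,-0.017,0],[0.29,0,-0.02,0,-0.017,0],[0.29,0,-0.02,0,-0.017,0]]' 1 60
python3 -m pendant '[[0,0,0,0,0,0],[0,0,0,0,0,0],[0,0,0,0,0,0],[0,0,0,0,0,0],[0,0,0,0,0,0],[0,0,0,0,0,0]]'
cat > chk.py <<'E'
from fit import *
import sys
n=sys.argv[1]
f=grab('wrist','w%s.png'%n); o=ctrl.get_obs(); grab('scene','s%s.png'%n)
print(o['position'],o['orientation'][:,2],o['contact_force'],o['wrist_torque'],o['width'])
im=cv2.imread('pics/w%s.png'%n);a=cv2.imread('pics/s%s.png'%n)
cv2.imwrite('pics/c%s.png'%n,np.hstack([cv2.resize(im[200:300,320:400],(400,500),interpolation=cv2.INTER_CUBIC),cv2.resize(a[180:250,362:418],(400,500),interpolation=cv2.INTER_CUBIC)]))
p=im[:,355].astype(float);v=np.arange(262,291);R=p[v,2];G=p[v,1]
h=140
k=np.where(G<h)[0];up=v[k[0]-1]+(G[k[0]-1]-h)/(G[k[0]-1]-G[k[0]]);lo=v[k[-1]]+(h-G[k[-1]])/(G[k[-1]+1]-G[k[-1]])
d=np.clip(185-R,0,None);j=np.argmin(R);s=slice(j-4,min(j+5,len(R)));ptr=(d[s]*v[s]).sum()/d[s].sum()
print('G edges',up,lo,'ptr',ptr,list(zip(v.tolist(),R.astype(int).tolist(),G.astype(int).tolist())))
for r in (.046,.047,.048): print(r,'mark',ang(355,(up+lo)/2,.0129,.087,r),'ptr',ang(355,ptr,.0129,.087,.05))
E
python3 chk.py 10
```

```text
clock: 12.17
position: [0.4643, 0.1971, 0.2123]
orientation: [[-0.184, 0.983, 0.026], [0.973, 0.185, -0.136], [-0.139, 0.001, -0.99]]
contact_force: [-2.7, -5.6, 10.8]
width: 0.016
clock: 12.67
position: [0.4643, 0.1971, 0.2123]
orientation: [[-0.184, 0.983, 0.026], [0.973, 0.185, -0.136], [-0.139, 0.001, -0.99]]
contact_force: [-2.9, -5.2, 11.3]
width: 0.0158
[[0.0, -0.962, -0.274, 0.077], [1.0, -0.0, 0.0, 0.0], [-0.0, -0.274, 0.962, -0.145], [0.0, 0.0, 0.0, 1.0]]
[0.4642948  0.19709213 0.21234148] [ 0.02648627 -0.13620144 -0.99032704] [-2.96848175 -5.49842297 11.2778991 ] [-2.02481613  0.62615681 -0.12315212] 0.015770912632501802
G edges 276.9056603773585 287.56451612903226 ptr 285.19961612284067 [(262, 219, 223), (263, 219, 223), (264, 219, 223), (265, 219, 223), (266, 219, 223), (267, 219, 223), (268, 219, 223), (269, 219, 223), (270, 219, 223), (271, 219, 223), (272, 219, 223), (273, 219, 223), (274, 219, 222), (275, 215, 216), (276, 203, 188), (277, 194, 135), (278, 202, 85), (279, 213, 63), (280, 215, 60), (281, 207, 59), (282, 178, 55), (283, 127, 50), (284, 79, 46), (285, 58, 48), (286, 64, 59), (287, 105, 105), (288, 163, 167), (289, 205, 211), (290, 216, 220)]
0.046 mark 0.16991512710156229 ptr 0.1541840929065144
0.047 mark 0.15734375883862384 ptr 0.1541840929065144
0.048 mark 0.14538108730279442 ptr 0.1541840929065144
```

View pics/c10.png

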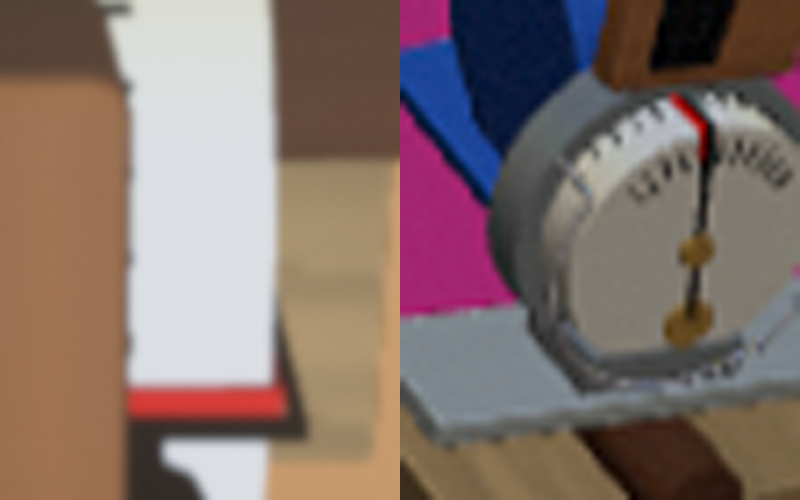

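Wrist geometry now puts the pointer at 0.154 and the mark at 0.157. As a second view, I compare the scene picture's pointer–mark offset with what exact alignment should give.

Run:
```python
from h import *
f=grab('scene'); o=ctrl.get_obs();R=o['orientation'];P=o['position']
# gauge axes: gx=tool y, gy=tool x, gz=-tool z ; extra in-grip rotation 0.012 about gx (more +y down)
gx=R[:,1];e=.012
gy=R[:,0]*np.cos(e)+R[:,2]*np.sin(e);gz=np.cross(gx,gy)
piv=P+R[:,0]*.0129+R[:,2]*.087
def W(x,r,t): return piv+x*gx+r*(np.cos(t)*gz-np.sin(t)*gy)
true_p=np.arctan2(gy[2]*-1,gz[2]);print('tilt',true_p)
print('pivot px',proj(f,W(.022,0,0)))
for m in (true_p-.03,true_p,true_p+.03):
    print('m %.3f'%m,'mark rim back/front, face inner',[proj(f,W(*q,m)).round(1).tolist() for q in ((.01,.047),(.02,.047),(.02,.041),(.02,.037))])
print('ptr rim back, corner, down',[proj(f,W(*q,true_p)).round(1).tolist() for q in ((.01,.05),(.02,.05),(.021,.047),(.021,.041),(.021,.037),(.021,.02))])
a=cv2.imread('pics/s10.png');cv2.imwrite('pics/s10c.png',cv2.resize(a[188:230,385:420],None,fx=16,fy=14,interpolation=cv2.INTER_NEAREST))
for r in range(190,212): print(r,' '.join('%d/%d'%(q[2],q[1]) for q in a[r,398:414]))
```

```text
tilt 0.15117888043642413
pivot px [402.21162619 213.93355399]
m 0.121 mark rim back/front, face inner [[402.1, 194.4], [404.2, 196.7], [403.9, 198.9], [403.7, 200.3]]
m 0.151 mark rim back/front, face inner [[401.5, 194.5], [403.7, 196.8], [403.4, 199.0], [403.3, 200.4]]
m 0.181 mark rim back/front, face inner [[401.0, 194.7], [403.1, 197.0], [403.0, 199.1], [402.9, 200.5]]
ptr rim back, corner, down [[401.7, 193.4], [403.8, 195.7], [403.9, 197.0], [403.7, 199.2], [403.5, 200.6], [402.8, 206.7]]
190 66/40 70/42 70/42 69/41 76/46 77/47 81/48 86/50 82/48 81/47 79/46 77/46 70/47 71/47 70/52 84/40
191 81/47 76/45 74/43 71/46 67/48 66/47 65/47 64/47 66/55 72/63 73/65 70/64 70/66 70/67 71/71 86/70
192 72/65 71/66 67/67 67/67 67/69 64/64 64/64 60/60 65/67 67/68 66/67 66/70 70/71 69/71 66/71 73/75
193 65/67 98/75 152/38 73/41 54/63 84/88 95/98 156/160 77/78 86/87 129/132 42/43 65/67 70/70 67/70 69/72
194 161/165 162/159 166/64 152/0 67/31 68/76 128/133 157/161 157/160 126/127 173/176 105/107 78/78 89/87 65/67 69/68
195 137/141 183/190 172/160 162/67 150/0 68/34 97/107 175/181 184/186 169/172
[... 1339 characters left out ...]
 128/122 129/122 128/123 129/123 127/122 131/124 128/123
207 120/114 129/124 130/122 128/122 129/123 128/122 21/21 100/95 132/126 128/122 128/121 128/121 128/122 129/123 129/123 130/124
208 128/122 128/123 127/122 129/122 132/126 127/121 25/25 125/118 131/124 128/122 128/122 129/123 129/122 129/122 129/123 127/121
209 129/122 128/122 129/122 128/122 128/122 103/97 33/30 135/129 130/123 128/121 129/124 128/122 129/123 128/122 127/122 128/122
210 129/123 128/121 128/122 129/123 128/122 89/84 39/37 133/128 130/124 128/121 127/122 129/123 128/121 128/123 128/122 128/122
211 129/122 128/121 129/122 131/124 128/122 92/89 43/42 134/128 128/123 127/122 128/122 129/122 128/123 128/122 129/123 127/121
```

View pics/s10c.png

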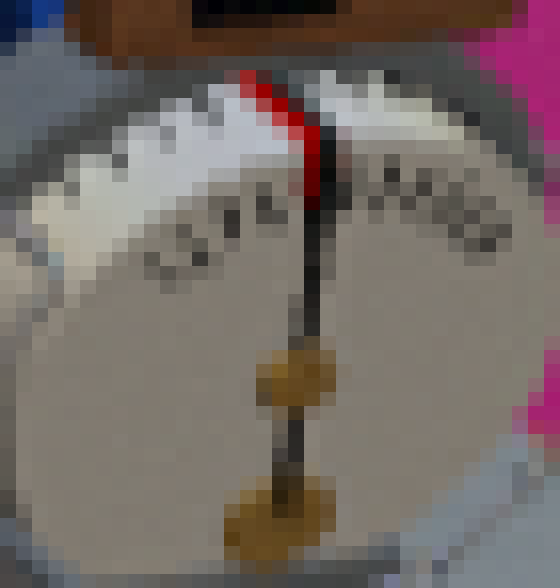

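Both views agree: the pointer shows slightly to -y of the mark's middle from the +y side and slightly to +y from the -y side. Those offsets match its height above the rim, so residual error is about 0.00–0.01 rad. One more second of holding to check for creep.

```bash
python3 -m pendant '[[0,0,0,0,0,0],[0,0,0,0,0,0],[0,0,0,0,0,0],[0,0,0,0,0,0],[0,0,0,0,0,0],[0,0,0,0,0,0],[0.05,0,0,0,-0.003,0],[0.05,0,0,0,-0.003,0],[0.05,0,0,0,-0.003,0],[0.05,0,0,0,-0.003,0],[0.05,0,0,0,-0.003,0],[0.05,0,0,0,-0.003,0]]' 1 60
python3 -m pendant '[[0,0,0,0,0,0],[0,0,0,0,0,0],[0,0,0,0,0,0],[0,0,0,0,0,0],[0,0,0,0,0,0],[0,0,0,0,0,0],[0,0,0,0,0,0],[0,0,0,0,0,0],[0,0,0,0,0,0],[0,0,0,0,0,0]]'
python3 chk.py 11 | cut -c1-200; python3 -c "
from h import *
grab('top','t11.png')"
```

```text
clock: 13.87
position: [0.4642, 0.1976, 0.2123]
orientation: [[-0.183, 0.983, 0.027], [0.973, 0.185, -0.139], [-0.142, 0.001, -0.99]]
contact_force: [-2.7, -5.8, 10.6]
width: 0.0161
clock: 14.7
position: [0.4642, 0.1976, 0.2123]
orientation: [[-0.183, 0.983, 0.027], [0.973, 0.185, -0.139], [-0.142, 0.001, -0.99]]
contact_force: [-3.4, -5.0, 12.1]
width: 0.0158
[[0.0, -0.962, -0.274, 0.077], [1.0, -0.0, 0.0, 0.0], [-0.0, -0.274, 0.962, -0.145], [0.0, 0.0, 0.0, 1.0]]
[0.46420505 0.19755535 0.21231745] [ 0.02704836 -0.13914939 -0.98990193] [-3.16031453 -4.9322035  12.2030521 ] [-2.10150226  0.61186391 -0.16206269] 0.015324702157936123
G edges 276.8867924528302 287.94545454545454 ptr 285.72727272727275 [(262, 219, 223), (263, 219, 223), (264, 219, 223), (265, 219, 223), (266, 219, 223), (267, 219, 223), (268, 219, 223), (269, 219, 2
0.046 mark 0.17204449453607484 ptr 0.15978141992388054
0.047 mark 0.1594004024203276 ptr 0.15978141992388054
0.048 mark 0.14736950853122793 ptr 0.15978141992388054
```

View pics/s11.png

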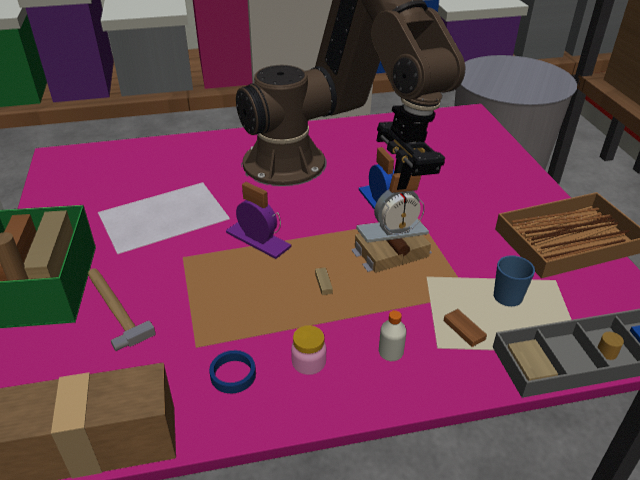

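View pics/w11.png

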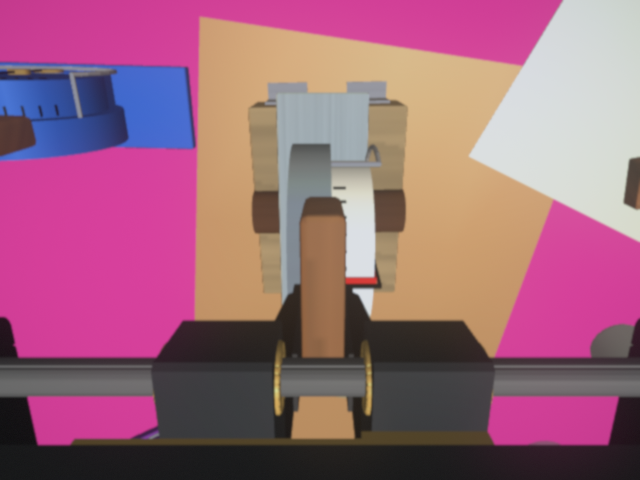

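The pictures show the gauge across the ridge, with everything else where it was. The gripper body clears the blue look-alike. Handing in.

```bash
python3 -c "
from bench import ctrl
print(ctrl.get_obs()['contact_force']); print(ctrl.hand_in())"
```

```text
[-2.27451816 -6.00048944 11.20917673]
the job is handed in; nothing more can be done
None
```

I picked up the aluminium gauge by its wooden handle, pinching about 14 mm off the handle's middle so the mark stayed visible. I set its bar level across the ridge near the stud's centre, rocked its +y end down, and handed in at about 15 s while still holding it there.

**Pointer on the mark:** my best wrist reading is pointer 0.160 rad against mark 0.157 rad. This depends on the rim radius, which I took as 47 mm; at 46–48 mm the mark would read about 0.170–0.145. The scene view, read just before a final 0.003 rad nudge, agreed with the pointer on the mark to about 0.01 rad.

**Resting on the ridge:** the gauge pressed the ridge with about 17 N and stayed steady over the last second. The scene picture showed nothing else moved, and the blue and purple look-alikes were left alone.

**Disagreements:**
- The top and wrist cameras placed the stud and the handle 5–8 mm apart, well inside the 30 mm allowed.
- The gauge turned about 0.01 rad in the grip when it first pressed on the ridge. I allowed for that by reading the dial itself.

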